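Clamp a spacer in the lever collet, three clicks, and hold

ROBOT

A 7-joint arm with a two-finger parallel gripper is mounted at the origin on a cart in front of the work surface, level with it; the furniture and walls round the work are solid. World frame = base frame: x ahead of the robot, y to its left, z up, the work surface at z = 0. Lengths are in m, angles in rad, forces in N, time in s.
With the tool pointing down it reaches from about 0.35 to 0.9 m from the base axis. Payload 7.2 kg.
Tool frame: the origin (TCP) lies midway between the tips of the shut fingers; the grasp point (between the pads) lies robot.grasp_offset behind it (robot.grasp_offset is the distance from the TCP to the grasp point, in m); z points along the fingers, y is the direction in which the jaws open and shut (so a half turn about z gives the same grasp; the last joint's range is limited). The gripper opens to 85 mm and grips with 20 to 120 N. Pads are 22 mm wide; open, the fingers measure 114 mm over their backs; the gripper's body (76 mm by 85 mm) begins 54 mm behind the grasp point. The pads swing forward as they close: fully open they stand 13 mm farther back than shut.
Start: joints at [-1.296, 0.411, -0.013, 1.596, 0.006, 1.134, -0.082], TCP at [0.21, 0.589, 0.231] pointing down, gripper open.
Joint ranges: [-2.95, 2.95], [-0.29, 1.99], [-1.47, 1.44], [0.14, 2.54], [-1.03, 4.17], [0.13, 1.85], [-2.86, 2.86]. Speed limits (rad/s): [2.39, 2.39, 3.01, 3.01, 3.14, 3.14, 3.14].

INTERFACE

Orientations are given as a unit quaternion [x, y, z, w].
In Python, from workcell import robot, snapshot, get_calibration, finish_job gives the robot as it stands.
- The arm moves only by the tool apply_moves, never from a script. Its argument "moves" is a list of rows, each an object with "slide": the shift along the tool's x, y, z in mm, a list of three; "turn": the turn, a rotation vector about the tool's x, y, z in degrees, a list of three; "hand": the finger opening in mm, from 0 to 85.4. A call has 1 to 10 rows; each row shifts and turns the commanded pose from where the row before left it, along the tool's axes as they then stand; what a row does not reach is not made up. A row lasts 1/10 s, in which the tool goes at most 50 mm and 8.59 degrees, less where a joint would pass 70% of its speed; a pose out of reach is approached as far as the arm can. A call with a gripper value outside its range is refused whole. The fingers move at their own pace and stop on an object; "grip_force" is the grip in N (left out, the last holds). Time passes only in rows, so rows that do not move let the fingers close. It gives the time, the measured TCP pose, the force and the opening at its end, in the units of the state.
- robot.sense(): the state, without advancing time (a new reading comes with each control period).
- snapshot(name): name is "side" or "top" or "wrist"; returns (picture, depth): 384x512x3 uint8, red, green, blue; 384x512 float32, m along the optical axis (not along the pixel's ray), 0 where there is no reading.
- get_calibration(name): a dict with "fovy" (degrees; the focal length in pixels is half the picture's height over the tangent of half this angle, whatever the lens; pixels are square), "cx", "cy" (the principal point, pixels), "D" ([k1, k2, p1, p2, k3] as OpenCV has them; the pictures are not rectified), "rvec" (rotation vector, rad) and "tvec" (3), from world to camera coordinates, as OpenCV has them. Camera axes: x right, y down, z forward; pixel columns grow to the right and rows downward; lengths in m; the calibration is good to about 2 mm. A picture is of the moment at which its call begins: read the wrist's pose just before it. get_calibration takes no time and is no camera call; for the wrist camera it gives the pose at the moment of the call.
- finish_job(): hands the job in, once; it reports no verdict.
The state is a dict: "time_s": time; "joint_positions": joint angles; "joint_vel": joint speeds; "effort": joint torques, N m; "ee_pos": TCP position; "tcp_rot": TCP orientation; "contact_force": force on the tool from outside, world axes, zero at the start; "ft_torque": the same for the moment, N m; "finger_gap": finger opening in m.
Only numpy, scipy, OpenCV 4.12 (cv2) and the standard library are available. Lean on these libraries where they do the work, as an engineer would, in place of code of your own. Each camera call takes 0.05 s, during which the arm holds its last target. There are 200 camera calls.

TASK

Stand the long brass spacer upright in the bore of the lever collet fixture, fully down, and let go of it. Then swing the fixture's lever away from its rest by exactly three clicks, never a fourth, so that the collet grips the spacer lightly enough not to bruise it; the lever springs back if let go, so finish while still holding its knob at the third click, ready for a colleague to drive in the screw. Leave the short spacer and the other loose parts standing and lying where they are.

Things in the scene. Friction and masses are not known exactly. Their poses are not given: they have to be found in the camera images.
- long_spacer: the long one of two plain round brass spacers: 14 mm diameter, 75 mm tall, 60 g or so, standing upright on the bench at the start, foot edge chamfered 1.5 mm. Origin at the centre of its foot, z axis up along it.
- short_spacer: the short spacer, same brass and 14 mm diameter but 50 mm tall, also standing; not wanted, leave it. Origin at the centre of its foot.
- upright_screw: steel socket-head screw standing on its head, threads up, 12 mm diameter, 43 mm tall; leave it. Origin at the centre of its underside.
- plug: grey D connector shell with a small red cap, 41x33x15 mm, lying on the bench; leave it. Origin at the centre of its underside.
- the_screw_pot: small round steel pot, 57 mm diameter, 30 mm tall; leave it. Origin at the centre of its underside.
- driver: torque screwdriver, 162 mm long, 38 mm thick, lying on the bench; leave it. Origin under its middle.
- collet_fixture: lever collet fixture fixed to the bench: grey base plate 120x120x12 mm, round body up to 60 mm high, upright bore in a steel nose 58 mm across. Origin under the bore axis at bench height, z up; the lever is on its front (-x) side. A click pawl and a stop pin, both below 42 mm, stand on the plate. The pawl only marks the clicks, it does not lock: a return spring swings the lever back when let go.
- bore_mouth (a point): centre of the bore's mouth, 60 mm above the bench. The open bore between three jaws is about 18 mm across at the mouth (with a bevelled lead-in 2 mm wide) and 16.7 mm at the floor, for the 14 mm spacer; 20 mm deep. Its z axis is the bore axis.
- bore_floor (a point): centre of the bore's flat floor, 40 mm above the bench; the foot of a fully seated spacer rests here, so 55 mm of the long spacer stands out above the mouth.
- lever_knob: upright black round knob at the lever's end, 18 mm diameter, 39 to 84 mm above the bench, 120 mm from the bore axis, to be pinched from above. Origin at the centre of its lower end, z up. At rest the lever points 28 degrees from the fixture's -x axis towards its +y axis. The lever arm is a level round bar, top 38 mm above the bench.
- knob_grip (a point): point on the knob's axis 67 mm above the bench, a good height to pinch it.
- collet_lever (a joint): lever angle about the bore axis, rad: 0 at rest on its stop, growing counter-clockwise seen from above (the only way it goes), end stop 0.80. Notches at 0.16 (first click), 0.32 (second), 0.48 (third); tooth tops at 0.08, 0.24, 0.40, 0.56. Leaving a notch the push at the knob climbs to 9-12 N, eases over the tooth, falls to 1-4 N entering the next. Jaws meet the spacer at about 0.36.

How it is judged:
On the way, in this order (a step that is already met when the one before it is completed fails the run):
1. the long spacer stands in the bore, fully down, let go, with the lever still at rest (horizontal distance between long_spacer and bore_floor below 0.004 m and z of long_spacer in the frame of bore_floor below 0.003 m and angle between long_spacer's own z axis and vertical below 0.15 rad and contact force between the fingers and long_spacer below 0.05 N and value of joint collet_lever below 0.06 rad), for 0.2 s.
2. the lever goes over the first click with the spacer in the bore (value of joint collet_lever above 0.11 rad and z of long_spacer in the frame of bore_floor below 0.003 m and contact force between the fingers and lever_knob above 0.5 N and horizontal distance between long_spacer and bore_floor below 0.004 m), for 0.05 s.
At the end, for the whole second after the job is handed in: The long spacer stands upright (within 0.08 rad) on the floor of the bore (within 3 mm, centred within 3 mm), gripped by the jaws (over 4 N) and not touched by the fingers; the lever is in the third notch (0.425 to 0.54 rad), held there by the fingers on its knob (over 0.5 N) (value of joint collet_lever between 0.425 and 0.54 rad and contact force between the fingers and lever_knob above 0.5 N and contact force between collet_fixture and long_spacer above 4 N and contact force between the fingers and long_spacer below 0.05 N and horizontal distance between long_spacer and bore_floor below 0.003 m and z of long_spacer in the frame of bore_floor below 0.003 m and angle between long_spacer's own z axis and vertical below 0.08 rad); the arm keeps its last pose, push and grip.
It fails at once if the lever goes over the fourth click (value of joint collet_lever above 0.575 rad).
It fails at once if the short spacer is knocked over or moved (distance of short_spacer from where it was at the start of the episode above 0.02 m or angle between short_spacer's own z axis and vertical above 0.5 rad).
It fails at once if another loose part is knocked over or pushed away (distance of any of upright_screw, plug, the_screw_pot, driver from where it was at the start of the episode above 0.03 m or angle between upright_screw's own z axis and vertical above 0.5 rad).
It also fails if it takes over 64 s, if anything falls off the work surface, if the arm or the gripper's body presses on something with over 40 N, if the wrist force passes 120 N, or if a joint passes its speed limit or range.

## Working session

There is one attempt and no reset: what is moved stays moved. The work goes in short steps, Python scripts to look and compute and a tool call to move; the robot and the scene stay as the last step left them, time stands still between calls to the robot, and variables do not carry over. Pictures are saved under pics/ and viewed, about 8 in all and at most 12, crops included, and the job is handed in when it is done.

Besides the shell and the picture viewer there is one more tool, called after "Call:" in YAML: its name, and indented under it one key for each argument. apply_moves: Moves the arm, as the interface text tells. Its arguments: {"type":"object","properties":{"moves":{"type":"array"},"grip_force":{"type":"number"}},"required":["moves"]}

```bash
mkdir -p pics; ls
cat > h.py <<'E'
import numpy as np, cv2
from workcell import robot, snapshot, get_calibration
from scipy.spatial.transform import Rotation as R
def cam(n):
    c=get_calibration(n); f=192/np.tan(np.radians(c["fovy"])/2)
    K=np.array([[f,0,c["cx"]],[0,f,c["cy"]],[0,0,1]]); return K,np.array(c["D"],float),np.array(c["rvec"],float),np.array(c["tvec"],float)
def rays(c,uv):
    K,D,r,t=c; Rm=cv2.Rodrigues(r)[0]
    p=cv2.undistortPoints(np.array(uv,float).reshape(-1,1,2),K,D).reshape(-1,2)
    d=np.c_[p,np.ones(len(p))]@Rm; return -Rm.T@t.ravel(),d
def onz(c,uv,z):
    o,d=rays(c,uv); return o+d*((z-o[2])/d[:,2])[:,None]
def cloud(c,depth):
    v,u=np.mgrid[:384,:512]; o,d=rays(c,np.c_[u.ravel(),v.ravel()])
    return (o+d*depth.reshape(-1,1)).reshape(384,512,3)
E
python3 - <<'E'
from h import *
print(robot.sense(), robot.grasp_offset)
for n in("top","side"):
    c=cam(n); p,d=snapshot(n); np.savez(n,p=p,d=d)
    print(n,c[0][0,0],c[1],rays(c,[[256,192]]))
    P=cloud(c,d); cv2.imwrite(f"pics/{n}1.png",p[...,::-1])
a=[cv2.imread(f"pics/{n}1.png") for n in("top","side")]
cv2.imwrite("pics/both.png",cv2.resize(np.vstack(a),None,fx=.78,fy=.78))
E
```

```text
pics
{'time_s': 0.0, 'joint_positions': array([-1.2961696 ,  0.41191008, -0.01270493,  1.59704934,  0.00558351,
        1.13430768, -0.08219905]), 'joint_vel': array([-1.43465692e-03, -2.63351684e-05, -4.89943228e-05, -1.03012870e-03,
        3.10367929e-04, -9.08151308e-04, -1.49311909e-03]), 'effort': array([-9.84854523e-04, -6.00627923e+01,  6.81699906e-01, -2.99420965e+01,
        1.37952558e-02,  1.09643038e-02,  1.43198281e-05]), 'ee_pos': array([0.20996408, 0.58814318, 0.2304446 ]), 'tcp_rot': array([ 1.70569132e-01,  9.85345371e-01, -8.14778188e-04, -8.80922857e-05]), 'contact_force': array([-0.90882096,  0.57319158, -0.23282657]), 'ft_torque': array([ 0.02919992, -0.01304115,  0.01110294]), 'finger_gap': 0.08522346561177026} 0.0187
top 376.68459838373 [0.04194624 0.         0.         0.         0.        ] (array([ 0.35717067, -0.19096854,  0.90420266]), array([[ 0.20027506, -0.04679482, -0.97873943]]))
side 423.25352239832745 [0.05025611 0.         0.         0.         0.        ] (array([ 0.15160997, -0.90408076,  0.46272956]), array([[ 0.41398495,  0.79463196, -0.44408757]]))
```

View pics/top1.png

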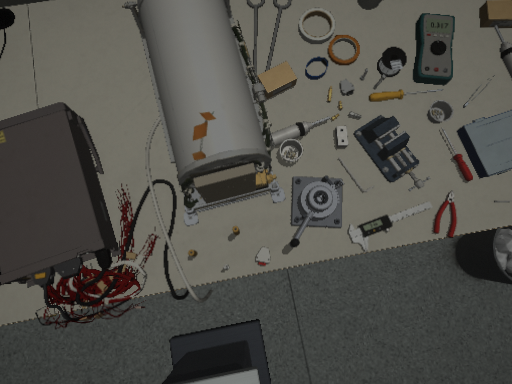

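View pics/side1.png

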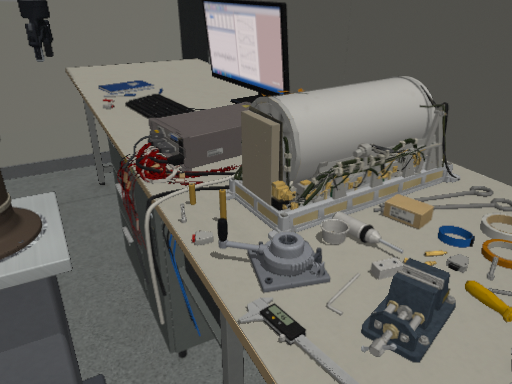

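Top view: two brass spacers at about (236,231) and (192,254), fixture bore about (319,198), knob about (291,244), plug (263,256), screw about (225,268). Side view: a spacer at (192,193), and a longer one at (222,205) partly behind the knob.

Run:
```python
from h import *
ims=[]
for n in("top","side"):
    z=np.load(n+".npz"); p,d=z["p"],z["d"]; c=cam(n); P=cloud(c,d); np.save(n+"P",P)
    hsv=cv2.cvtColor(p,cv2.COLOR_RGB2HSV)
    m=((hsv[...,0]>10)&(hsv[...,0]<30)&(hsv[...,1]>110)&(hsv[...,2]>50)&(d>0)).astype(np.uint8)
    k,l,s,ce=cv2.connectedComponentsWithStats(m)
    for i in range(1,k):
        if s[i,4]<15: continue
        q=P[l==i]; print(n,s[i],ce[i].round(1),np.median(q,0).round(4),q.min(0).round(3),q.max(0).round(3))
    for nm,lo,hi in(("fixture/knob z>.05",.052,.09),):
        mm=((P[...,2]>lo)&(P[...,2]<hi)&(d>0)).astype(np.uint8)
        k,l,s,ce=cv2.connectedComponentsWithStats(mm)
        for i in range(1,k):
            if 15<s[i,4]<4000:
                q=P[l==i]; print(n,nm,s[i],ce[i].round(1),np.median(q,0).round(4),q.min(0).round(3),q.max(0).round(3))
P=np.load("topP.npy");
for nm,(u0,u1,v0,v1) in dict(machine=(180,285,150,225),).items():
    q=P[v0:v1,u0:u1].reshape(-1,3)
    for zl in(.03,.08,.12,.16,.2,.25): 
        s=q[(q[:,2]>zl)]; print(zl,len(s),s[:,0].min() if len(s) else 0, s[:,1].min() if len(s) else 0,s[:,1].max() if len(s) else 0)
t=np.load("top.npz")["p"][150:290,170:360]; s=np.load("side.npz")["p"][150:300,150:350]
cv2.imwrite("pics/c.png",np.vstack([cv2.resize(t,(560,412),interpolation=cv2.INTER_CUBIC)])[...,::-1])
```

```text
top [328  35  32  29 297] [343.8  49.5] [ 0.8641 -0.5283  0.0128] [ 0.829 -0.57   0.006] [ 0.914 -0.488  0.017]
top [328  87   4  14  32] [329.4  94.1] [ 0.7549 -0.4668  0.0077] [ 0.74  -0.473  0.004] [ 0.775 -0.459  0.011]
top [370  90  34  11 248] [386.1  95.4] [ 0.7187 -0.5987  0.0205] [ 0.708 -0.646  0.012] [ 0.735 -0.561  0.027]
top [339 101   3   8  15] [339.9 105. ] [ 0.7196 -0.4861  0.0079] [ 0.713 -0.489  0.006] [ 0.733 -0.482  0.011]
top [200 112  15   8  70] [207.2 115.6] [ 0.6453 -0.1618  0.2602] [ 0.636 -0.173  0.257] [ 0.653 -0.15   0.263]
top [332 114   7   6  17] [334.9 116.6] [ 0.6938 -0.4657  0.0082] [ 0.688 -0.476  0.005] [ 0.698 -0.458  0.012]
top [193 122  14  18 173] [199.7 130.8] [ 0.6202 -0.1431  0.2571] [ 0.607 -0.158  0.254] [ 0.634 -0.129  0.262]
top [  0 131   5  11  41] [  1.6 136.8] [0.748  0.2976 0.1052] [0.739 0.293 0.101] [0.761 0.303 0.11 ]
top [193 151  12   9  76] [198.3 155.5] [ 0.5761 -0.1328  0.2523] [ 0.57  -0.144  0.238] [ 0.584 -0.121  0.258]
top [256 169  20  16 175] [263.5 177.6] [ 0.5506 -0.2512  0.0952] [ 0.538 -0.278  0.062] [ 0.578 -0.2
[... 5885 characters left out ...]
 0.086]
side fixture/knob z>.05 [271 231  33  22 549] [287.4 241.4] [ 0.4865 -0.3793  0.0601] [ 0.461 -0.403  0.052] [ 0.517 -0.346  0.063]
side fixture/knob z>.05 [ 390  258   60   50 1807] [419.4 281.8] [ 0.5892 -0.5715  0.0714] [ 0.56  -0.605  0.052] [ 0.649 -0.523  0.076]
0.03 4726 0.35717066516083734 -0.31542273454237846 -0.06343766195345663
0.08 3883 0.35717066516083734 -0.2804400277397574 -0.07310203349928614
0.12 3378 0.35717066516083734 -0.2692952282474561 -0.07310203349928614
0.16 2993 0.35717066516083734 -0.2692952282474561 -0.0788185376878406
0.2 2437 0.35717066516083734 -0.2595987562984759 -0.08747854270066362
0.25 490 0.35717066516083734 -0.2117633709935856 -0.12308118120021216
```

View pics/c.png

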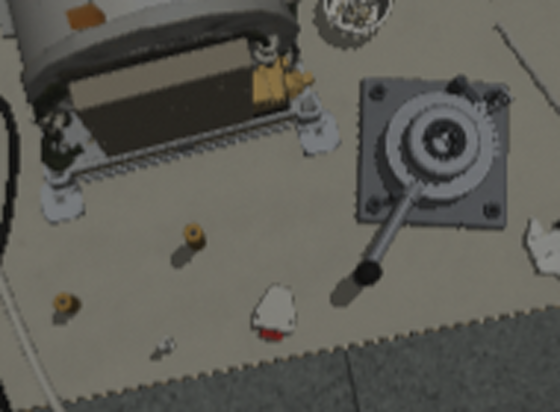

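The enlarged top view confirms the layout: the long spacer has its top at z≈0.076, xy about (0.453,−0.171). The short one is at (0.423,−0.065), the bore near (0.490,−0.372) and the knob near (0.401,−0.293). Bore to knob measures 0.119 m, against 0.120 given. Next I check clearances and refine these.

Run:
```python
from h import *
T=np.load("topP.npy").reshape(-1,3);S=np.load("sideP.npy").reshape(-1,3)
ok=[np.load(n+".npz")["d"].ravel()>0 for n in("top","side")]
A=np.vstack([T[ok[0]],S[ok[1]]])
m=A[(A[:,1]>-.3)&(A[:,1]<-.05)&(A[:,0]>.3)]
for a,b in((.02,.06),(.06,.1),(.1,.15),(.15,.2),(.2,.25),(.25,.3),(.3,.4)):
    q=m[(m[:,2]>a)&(m[:,2]<b)]; q=q[(np.hypot(q[:,0]-.453,q[:,1]+.171)>.02)&(q[:,0]>.44)]; print(a,b,len(q),q[:,0].min() if len(q) else 0)
p=A[(A[:,0]>.1)&(A[:,0]<.5)&(A[:,1]>-.1)&(A[:,1]<.7)]; print("path max z",np.percentile(p[:,2],99.9))
for nm,P in(("top",T[ok[0]]),("side",S[ok[1]])):
    for lab,c,r,z0,z1 in(("spacer",(.453,-.171),.02,.071,.09),("bore",(.49,-.372),.045,.056,.064),("knob",(.401,-.293),.02,.078,.09)):
        q=P[(np.hypot(P[:,0]-c[0],P[:,1]-c[1])<r)&(P[:,2]>z0)&(P[:,2]<z1)]
        if len(q)>8: 
            (cx,cy),rad=cv2.minEnclosingCircle(q[:,:2].astype(np.float32)); print(nm,lab,len(q),q.mean(0).round(4),round(cx,4),round(cy,4),round(rad,4))
```

```text
0.02 0.06 5544 0.5139050184711079
0.06 0.1 4656 0.5259218710695724
0.1 0.15 7680 0.5259038437903364
0.15 0.2 8185 0.5260026712215283
0.2 0.25 17747 0.5259241138710578
0.25 0.3 7812 0.5586679978131502
0.3 0.4 2893 1.1641644660412176
path max z 0.40137190885041446
top spacer 31 [ 0.4548 -0.1704  0.0756] 0.4547 -0.1706 0.0065
top bore 410 [ 0.4907 -0.372   0.06  ] 0.4909 -0.3726 0.0289
top knob 46 [ 0.4016 -0.2925  0.0826] 0.4016 -0.2931 0.0083
side spacer 29 [ 0.4531 -0.1723  0.0747] 0.4533 -0.1725 0.0066
side bore 464 [ 0.4878 -0.3771  0.0601] 0.4895 -0.3743 0.0288
side knob 49 [ 0.3993 -0.2966  0.0821] 0.4001 -0.2958 0.0077
```

Call:
apply_moves:
  moves:
    - {"slide":[0,0,-10],"turn":[0,0,0],"hand":85}
    - {"slide":[0,-20,-10],"turn":[0,0,0],"hand":85}
    - {"slide":[0,-20,0],"turn":[0,0,0],"hand":85}
  grip_force: 40

```text
time_s: 0.4
ee_pos: [0.1968, 0.5514, 0.2529]
tcp_rot: [0.171, 0.985, 0.001, 0.0]
contact_force: [0.0, -0.4, 1.1]
finger_gap: 0.0848
```

Call:
apply_moves:
  moves:
    - {"slide":[-12,-15,0],"turn":[0,0,0],"hand":85}
    - {"slide":[-23,-30,0],"turn":[0,0,0],"hand":85}
    - {"slide":[-23,-30,0],"turn":[0,0,0],"hand":85}
    - {"slide":[-23,-30,0],"turn":[0,0,0],"hand":85}
    - {"slide":[-23,-30,0],"turn":[0,0,0],"hand":85}
    - {"slide":[-23,-30,0],"turn":[0,0,0],"hand":85}
    - {"slide":[-23,-30,0],"turn":[0,0,0],"hand":85}
    - {"slide":[-23,-30,0],"turn":[0,0,0],"hand":85}
    - {"slide":[-23,-30,0],"turn":[0,0,0],"hand":85}
    - {"slide":[-12,-15,0],"turn":[0,0,0],"hand":85}

```text
time_s: 1.4
ee_pos: [0.3025, 0.224, 0.252]
tcp_rot: [0.172, 0.985, 0.0, 0.0]
contact_force: [-0.8, -0.3, 0.1]
finger_gap: 0.0847
```

```bash
cat > st.py <<'E'
import sys
from h import *
def to_tool(tgt):
    s=robot.sense(); r=R.from_quat(s["tcp_rot"]); return (r.inv().apply(np.array(tgt)-s["ee_pos"])*1000).round(1)
if __name__=="__main__":
    s=robot.sense(); print(s["time_s"],s["ee_pos"].round(4),s["joint_positions"].round(2),s["contact_force"].round(1),s["ft_torque"].round(2),s["finger_gap"], R.from_quat(s["tcp_rot"]).as_matrix().round(3).tolist())
    if len(sys.argv)>3: print("tool mm",to_tool([float(a) for a in sys.argv[1:4]]))
E
python3 st.py 0.44 -0.171 0.22
```

```text
1.4 [0.3025 0.224  0.252 ] [-0.96 -0.06  0.18  2.12  0.01  1.08  0.45] [-0.8 -0.3  0.1] [ 0.03 -0.02  0.03] 0.08465706981035113 [[-0.941, 0.339, 0.0], [0.339, 0.941, 0.001], [-0.0, 0.001, -1.0]]
tool mm [-263.2 -325.1   31.8]
```

Call:
apply_moves:
  moves:
    - {"slide":[-15,-18,0],"turn":[0,0,0],"hand":85}
    - {"slide":[-28,-35,0],"turn":[0,0,0],"hand":85}
    - {"slide":[-28,-35,0],"turn":[0,0,0],"hand":85}
    - {"slide":[-28,-35,0],"turn":[0,0,0],"hand":85}
    - {"slide":[-28,-35,0],"turn":[0,0,0],"hand":85}
    - {"slide":[-28,-35,0],"turn":[0,0,0],"hand":85}
    - {"slide":[-28,-35,0],"turn":[0,0,0],"hand":85}
    - {"slide":[-28,-35,0],"turn":[0,0,0],"hand":50}
    - {"slide":[-28,-35,0],"turn":[0,0,0],"hand":50}
    - {"slide":[-24,-27,0],"turn":[0,0,0],"hand":50}

```text
time_s: 2.4
ee_pos: [0.4407, -0.1703, 0.2523]
tcp_rot: [0.171, 0.985, 0.0, 0.001]
contact_force: [1.3, -0.3, 1.0]
finger_gap: 0.0502
```

```bash
python3 st.py 0.454 -0.1715 0.15
python3 - <<'E'
from h import *
c=cam("wrist"); p,d=snapshot("wrist"); np.savez("w1",p=p,d=d); cv2.imwrite("pics/w1.png",p[...,::-1])
print(rays(c,[[256,192]]))
P=cloud(c,d); q=P[(np.hypot(P[...,0]-.454,P[...,1]+.171)<.025)&(P[...,2]>.069)&(P[...,2]<.085)]
print(len(q)); 
if len(q)>5: print(q.mean(0),cv2.minEnclosingCircle(q[:,:2].astype(np.float32)))
E
```

```text
2.4 [ 0.4407 -0.1703  0.2523] [-0.46  0.14  0.82  1.96 -0.12  1.08  1.64] [ 1.3 -0.3  1. ] [0.04 0.02 0.05] 0.050249434272220124 [[-0.942, 0.337, 0.002], [0.337, 0.942, 0.0], [-0.002, 0.001, -1.0]]
tool mm [-12.7   3.3 102.3]
(array([ 0.36326229, -0.14178906,  0.39348545]), array([[ 0.30259876, -0.10506022, -0.94731973]]))
130
[ 0.4546922  -0.16840886  0.07351756] ((0.455516517162323, -0.16855975985527039), 0.007210024632513523)
```

View pics/w1.png

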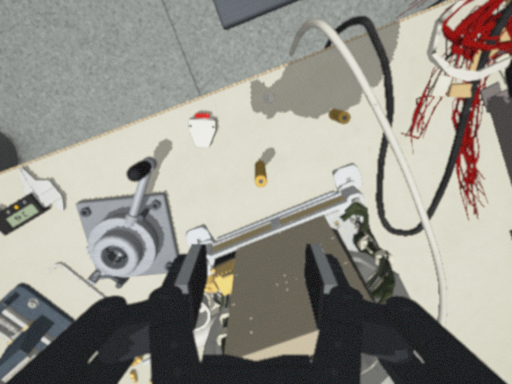

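Wrist view: long spacer top at (260,181), short spacer at (338,116), bore at (115,256), knob at (138,171). All still standing, and nothing lies under the fingers' descent.

```bash
cat > meas.py <<'E'
from h import *
def meas(P,items=("spacer","bore","knob")):
    for lab,c,r,z0,z1 in(("spacer",(.4545,-.1705),.022,.069,.085),("bore",(.49,-.373),.045,.055,.065),("knob",(.401,-.294),.022,.078,.092)):
        q=P[(np.hypot(P[...,0]-c[0],P[...,1]-c[1])<r)&(P[...,2]>z0)&(P[...,2]<z1)]
        if len(q)>8: print(lab,len(q),q.mean(0).round(4),[np.round(a,4) for a in cv2.minEnclosingCircle(q[:,:2].astype(np.float32))])
E
python3 - <<'E'
from meas import *
z=np.load("w1.npz"); c=cam("wrist"); meas(cloud(c,z["d"]))
# image-edge based: bright top disc of spacer, ray on plane z=.075
p=z["p"]; hsv=cv2.cvtColor(p,cv2.COLOR_RGB2HSV)
m=((hsv[...,0]>10)&(hsv[...,0]<30)&(hsv[...,1]>100)).astype(np.uint8); m[:, :230]=0;m[:,290:]=0;m[:150]=0;m[195:]=0
ys,xs=np.nonzero(m); print(xs.min(),xs.max(),ys.min(),ys.max())
mid=(xs.min()+xs.max())/2; 
print(onz(c,[[mid,ys.max()],[260,181],[256,ys.max()-6]],.075))
print("screw",onz(cam("top"),[[226,267]],.02))
E
```

```text
spacer 131 [ 0.4566 -0.1737  0.0739] [array([ 0.4575, -0.1738]), np.float64(0.0072)]
bore 1357 [ 0.491  -0.3749  0.0591] [array([ 0.4929, -0.3766]), np.float64(0.0292)]
knob 182 [ 0.4034 -0.2951  0.0815] [array([ 0.4033, -0.2958]), np.float64(0.0082)]
255 266 161 186
[[ 0.46228475 -0.1754777   0.075     ]
 [ 0.45677212 -0.17409627  0.075     ]
 [ 0.45425606 -0.1777716   0.075     ]]
screw [[ 0.37811505 -0.13181486  0.02      ]]
```

Call:
apply_moves:
  moves:
    - {"slide":[-4,0,15],"turn":[0,0,0],"hand":50}
    - {"slide":[-4,0,25],"turn":[0,0,0],"hand":50}
    - {"slide":[-5,0,25],"turn":[0,0,0],"hand":50}
    - {"slide":[0,0,20],"turn":[0,0,0],"hand":50}
    - {"slide":[0,0,15],"turn":[0,0,0],"hand":50}
    - {"slide":[0,0,0],"turn":[0,0,0],"hand":50}

```text
time_s: 3.05
ee_pos: [0.4516, -0.1716, 0.1501]
tcp_rot: [0.17, 0.985, 0.0, -0.002]
contact_force: [-0.4, -0.3, 0.4]
finger_gap: 0.0495
```

```bash
python3 st.py 0.4545 -0.1705 0.041
python3 - <<'E'
from meas import *
c=cam("wrist"); p,d=snapshot("wrist"); np.savez("w2",p=p,d=d); cv2.imwrite("pics/w2.png",p[...,::-1]); meas(cloud(c,d))
E
```

```text
3.05 [ 0.4516 -0.1716  0.1501] [-0.35  0.32  0.76  2.06 -0.29  0.87  1.8 ] [-0.4 -0.3  0.4] [0.05 0.07 0.02] 0.04952893372454744 [[-0.942, 0.336, -0.003], [0.336, 0.942, 0.001], [0.003, -0.0, -1.0]]
tool mm [ -2.7   2.1 109.1]
spacer 269 [ 0.4545 -0.1683  0.0734] [array([ 0.4553, -0.1687]), np.float64(0.0075)]
bore 2043 [ 0.4861 -0.3709  0.058 ] [array([ 0.4903, -0.3711]), np.float64(0.0286)]
knob 359 [ 0.4015 -0.2904  0.0809] [array([ 0.4019, -0.2912]), np.float64(0.0083)]
```

View pics/w2.png

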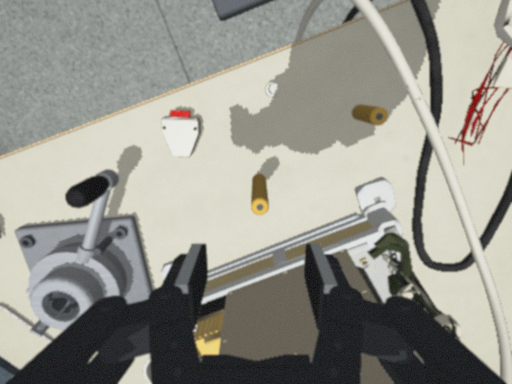

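The wrist view is unobstructed. The spacer-to-bore offset agrees in all views at (0.036,−0.202), within 1 mm. I descend with the fingers on either side of the spacer and grip it.

Call:
apply_moves:
  moves:
    - {"slide":[-2.5,1.5,15],"turn":[0,0,0],"hand":50}
    - {"slide":[0,0,25],"turn":[0,0,0],"hand":50}
    - {"slide":[0,0,25],"turn":[0,0,0],"hand":50}
    - {"slide":[0,0,25],"turn":[0,0,0],"hand":50}
    - {"slide":[0,0,18],"turn":[0,0,0],"hand":50}
    - {"slide":[0,0,0],"turn":[0,0,0],"hand":50}
    - {"slide":[0,0,0],"turn":[0,0,0],"hand":30}
    - {"slide":[0,0,0],"turn":[0,0,0],"hand":22}
    - {"slide":[0,0,0],"turn":[0,0,0],"hand":18}
  grip_force: 40

```text
time_s: 4.0
ee_pos: [0.4562, -0.1716, 0.0443]
tcp_rot: [0.17, 0.985, 0.0, 0.001]
contact_force: [0.4, 0.7, 0.3]
finger_gap: 0.018
```

```bash
python3 st.py 0.4545 -0.171 0.042
python3 - <<'E'
from meas import *
c=cam("wrist"); p,d=snapshot("wrist"); np.savez("w3",p=p,d=d); cv2.imwrite("pics/w3.png",p[...,::-1]); meas(cloud(c,d))
E
```

```text
4.0 [ 0.4562 -0.1716  0.0443] [-0.22  0.51  0.61  2.13 -0.48  0.64  1.96] [0.4 0.7 0.3] [-0.03 -0.   -0.02] 0.0179772344156939 [[-0.942, 0.336, 0.002], [0.336, 0.942, -0.0], [-0.002, 0.001, -1.0]]
tool mm [1.8 0.  2.3]
spacer 2353 [ 0.4521 -0.1689  0.0759] [array([ 0.4506, -0.1691]), np.float64(0.0216)]
```

View pics/w3.png

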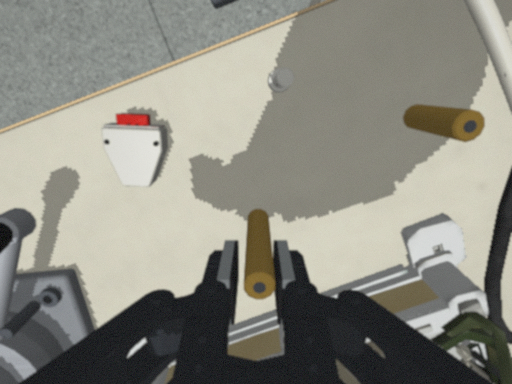

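The wrist view shows the spacer between the pads, laterally centred, with its top at (260,288). I check its offset along the pad width by projecting the tool axis.

Run:
```python
from h import *
s=robot.sense(); e=s["ee_pos"]; c=cam("wrist")
print(onz(c,[[260,288],[260,297],[260,276]],.075),e)
for z in(.0443,.063,.075): print(cv2.projectPoints(np.array([[e[0],e[1],z]]),c[2],c[3],c[0],c[1])[0].ravel())
```

```text
[[ 0.45467753 -0.16805809  0.075     ]
 [ 0.45894408 -0.16955531  0.075     ]
 [ 0.4491297  -0.16611131  0.075     ]] [ 0.45609067 -0.1715392   0.04417852]
[253.67852004 255.67463825]
[253.50171594 276.58947475]
[253.36285481 293.00319122]
```

Call:
apply_moves:
  moves:
    - {"slide":[0,0,0],"turn":[0,0,0],"hand":15}
    - {"slide":[0,0,0],"turn":[0,0,0],"hand":10}
    - {"slide":[0,0,0],"turn":[0,0,0],"hand":10}
    - {"slide":[0,0,0],"turn":[0,0,0],"hand":10}
  grip_force: 40

```text
time_s: 4.45
ee_pos: [0.4559, -0.1716, 0.0439]
tcp_rot: [0.171, 0.985, 0.0, 0.001]
contact_force: [-0.2, 1.0, 7.1]
finger_gap: 0.0127
```

Call:
apply_moves:
  moves:
    - {"slide":[0,0,-5],"turn":[0,0,0],"hand":8}
    - {"slide":[0,0,-20],"turn":[0,0,0],"hand":8}
    - {"slide":[0,0,-25],"turn":[0,0,0],"hand":8}
    - {"slide":[0,0,-25],"turn":[0,0,0],"hand":8}
    - {"slide":[0,0,-20],"turn":[0,0,0],"hand":8}
    - {"slide":[-5,-8,0],"turn":[0,0,0],"hand":8}
    - {"slide":[-13,-23,0],"turn":[0,0,0],"hand":8}
    - {"slide":[-13,-23,0],"turn":[0,0,0],"hand":8}
    - {"slide":[-13,-23,0],"turn":[0,0,0],"hand":8}
    - {"slide":[-13,-23,0],"turn":[0,0,0],"hand":8}

```text
time_s: 5.45
ee_pos: [0.4751, -0.286, 0.1374]
tcp_rot: [0.17, 0.985, 0.0, -0.001]
contact_force: [-0.2, 0.2, -0.9]
finger_gap: 0.0127
```

Call:
apply_moves:
  moves:
    - {"slide":[-13,-23,0],"turn":[0,0,0],"hand":8}
    - {"slide":[-13,-23,0],"turn":[0,0,0],"hand":8}
    - {"slide":[-12,-21,0],"turn":[0,0,0],"hand":8}
    - {"slide":[-7,-12,0],"turn":[0,0,0],"hand":8}
    - {"slide":[0,0,0],"turn":[0,0,0],"hand":8}
    - {"slide":[0,0,0],"turn":[0,0,0],"hand":8}

```text
time_s: 6.05
ee_pos: [0.4908, -0.3737, 0.1375]
tcp_rot: [0.171, 0.985, 0.0, -0.001]
contact_force: [-0.6, -0.0, -0.2]
finger_gap: 0.0129
```

```bash
python3 st.py 0.4916 -0.374 0.104
python3 - <<'E'
from h import *
out=[]
for n in("top","side","wrist"):
    c=cam(n); p,d=snapshot(n); np.savez(n+"4",p=p,d=d,K=c[0],r=c[2],t=c[3],D=c[1])
    s=robot.sense()["ee_pos"]; uv=cv2.projectPoints(np.array([[.49,-.3735,.075]]),c[2],c[3],c[0],c[1])[0].ravel().astype(int)
    x,y=np.clip(uv[0]-50,0,412),np.clip(uv[1]-60,0,264); out.append(cv2.resize(p[y:y+120,x:x+100],(266,320),interpolation=cv2.INTER_CUBIC)); print(n,x,y)
    P=cloud(c,d); q=P[(np.hypot(P[...,0]-.49,P[...,1]+.3735)<.015)&(P[...,2]>.09)&(P[...,2]<.125)&(d>0)]
    if len(q): print(len(q),q.mean(0),q.min(0),q.max(0))
cv2.imwrite("pics/m4.png",np.hstack(out)[...,::-1])
E
```

```text
6.05 [ 0.4908 -0.3737  0.1375] [ 0.09  0.57  0.7   1.75 -0.43  0.98  2.18] [-0.6 -0.  -0.2] [0.02 0.03 0.01] 0.012914956334663323 [[-0.942, 0.336, -0.001], [0.336, 0.942, 0.001], [0.001, 0.001, -1.0]]
tool mm [-0.9 -0.  33.5]
top 271 135
side 237 171
120 [ 0.4860947  -0.37690044  0.11050973] [ 0.48103061 -0.38115922  0.09567455] [ 0.49535348 -0.37005736  0.12498752]
wrist 202 148
458 [ 0.48508121 -0.36961073  0.11086756] [ 0.48299506 -0.37740074  0.0937383 ] [ 0.49064023 -0.36431756  0.12499739]
```

View pics/m4.png

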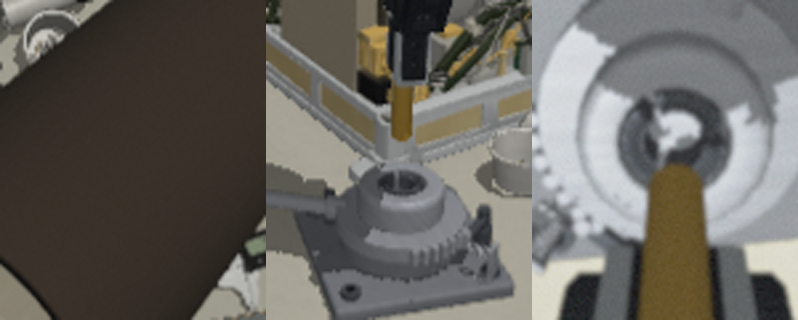

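Side crop: the spacer hangs straight above the bore, foot centre at crop x≈402 against bore x≈401. Wrist crop: the foot and nose centre line up laterally at x≈676. Now the same-image offset along the other direction.

Run:
```python
from h import *
for n in("side","wrist"):
    z=np.load(n+"4.npz"); c=(z["K"],z["D"],z["r"],z["t"]); P=cloud(c,z["d"]); ok=z["d"]>0
    q=P[(np.hypot(P[...,0]-.49,P[...,1]+.3735)<.04)&(P[...,2]>.057)&(P[...,2]<.064)&ok]; b=cv2.minEnclosingCircle(q[:,:2].astype(np.float32)); print(n,"bore",b,len(q))
    q=P[(np.hypot(P[...,0]-.49,P[...,1]+.3735)<.02)&(P[...,2]>.09)&(P[...,2]<.114)&ok][:,:2]
    from scipy.optimize import least_squares
    o=rays(c,[[256,192]])[0][:2]; u=(o-q.mean(0));u/=np.linalg.norm(u)
    r=least_squares(lambda s:np.hypot(*(q-s).T)-.007,q.mean(0)-.006*u,loss="soft_l1",f_scale=.0005); print("spacer",r.x,len(q),"diff mm",(r.x-b[0])*1000)
```

```text
side bore ((0.48968377709388733, -0.37439408898353577), 0.02920825593173504) 442
spacer [ 0.48892955 -0.37196268] 75 diff mm [-0.75422727  2.43140639]
wrist bore ((0.4908756613731384, -0.371861070394516), 0.02798471413552761) 2515
spacer [ 0.49048709 -0.37146109] 266 diff mm [-0.38857594  0.39998239]
```

Call:
apply_moves:
  moves:
    - {"slide":[-0.8,-0.8,10],"turn":[0,0,0],"hand":8}
    - {"slide":[0,0,12],"turn":[0,0,0],"hand":8}
    - {"slide":[0,0,8],"turn":[0,0,0],"hand":8}
    - {"slide":[0,0,5],"turn":[0,0,0],"hand":8}
    - {"slide":[0,0,4],"turn":[0,0,0],"hand":8}
    - {"slide":[0,0,0],"turn":[0,0,0],"hand":8}

```text
time_s: 6.8
ee_pos: [0.4914, -0.3753, 0.0986]
tcp_rot: [0.171, 0.985, 0.0, -0.0]
contact_force: [0.6, 0.3, -0.9]
finger_gap: 0.0126
```

Call:
apply_moves:
  moves:
    - {"slide":[0,0,4],"turn":[0,0,0],"hand":8}
    - {"slide":[0,0,4],"turn":[0,0,0],"hand":8}
    - {"slide":[0,0,3],"turn":[0,0,0],"hand":8}
    - {"slide":[0,0,2],"turn":[0,0,0],"hand":8}
    - {"slide":[0,0,0],"turn":[0,0,0],"hand":8}

```text
time_s: 7.3
ee_pos: [0.4916, -0.3752, 0.086]
tcp_rot: [0.171, 0.985, 0.0, -0.0]
contact_force: [0.7, 0.1, -1.2]
finger_gap: 0.0127
```

Call:
apply_moves:
  moves:
    - {"slide":[0,0,1],"turn":[0,0,0],"hand":8}
    - {"slide":[0,0,1],"turn":[0,0,0],"hand":8}
    - {"slide":[0,0,0],"turn":[0,0,0],"hand":8}

```text
time_s: 7.6
ee_pos: [0.4919, -0.3753, 0.0842]
tcp_rot: [0.17, 0.985, 0.0, 0.0]
contact_force: [-0.1, 1.6, -0.6]
finger_gap: 0.013
```

Call:
apply_moves:
  moves:
    - {"slide":[0,0,1],"turn":[0,0,0],"hand":8}
    - {"slide":[0,0,1],"turn":[0,0,0],"hand":8}
    - {"slide":[0,0,0],"turn":[0,0,0],"hand":8}

```text
time_s: 7.9
ee_pos: [0.4922, -0.3757, 0.0839]
tcp_rot: [0.171, 0.985, 0.0, 0.001]
contact_force: [-1.9, 3.4, 12.2]
finger_gap: 0.0125
```

Floor contact: 12 N upwards, foot z≈0.040. Now I release and retreat straight up.

Call:
apply_moves:
  moves:
    - {"slide":[0,0,0],"turn":[0,0,0],"hand":18}
    - {"slide":[0,0,0],"turn":[0,0,0],"hand":28}
    - {"slide":[0,0,0],"turn":[0,0,0],"hand":40}
    - {"slide":[0,0,0],"turn":[0,0,0],"hand":45}
    - {"slide":[0,0,-15],"turn":[0,0,0],"hand":45}
    - {"slide":[0,0,-25],"turn":[0,0,0],"hand":45}
    - {"slide":[0,0,-25],"turn":[0,0,0],"hand":45}
    - {"slide":[0,0,-10],"turn":[0,0,0],"hand":45}
    - {"slide":[0,0,0],"turn":[0,0,0],"hand":45}

```text
time_s: 8.8
ee_pos: [0.4925, -0.3761, 0.1592]
tcp_rot: [0.171, 0.985, -0.0, 0.002]
contact_force: [0.5, 0.2, -0.2]
finger_gap: 0.0451
```

```bash
python3 st.py 0.401 -0.294 0.16
python3 - <<'E'
from h import *
for n in("side","wrist"):
    c=cam(n); p,d=snapshot(n); P=cloud(c,d); cv2.imwrite(f"pics/{n}5.png",p[...,::-1])
    for lab,ctr,r,z0,z1 in(("spacer",(.49,-.3735),.02,.105,.125),("spacer side",(.49,-.3735),.02,.07,.105),("bore",(.49,-.3735),.04,.057,.064),("knob",(.401,-.294),.025,.076,.092)):
        q=P[(np.hypot(P[...,0]-ctr[0],P[...,1]-ctr[1])<r)&(P[...,2]>z0)&(P[...,2]<z1)&(d>0)]
        if len(q)>5: print(n,lab,len(q),q.mean(0).round(4),q[:,2].max().round(4),[np.round(a,4) for a in cv2.minEnclosingCircle(q[:,:2].astype(np.float32))])
a=cv2.imread("pics/side5.png")[160:300,180:340]; cv2.imwrite("pics/m5.png",np.hstack([cv2.resize(a,(411,360)),cv2.resize(cv2.imread("pics/wrist5.png"),None,fx=.75,fy=.75)[:,:,:].copy()[:288] if 0 else cv2.resize(cv2.imread("pics/wrist5.png"),(380,360))]))
E
```

```text
8.8 [ 0.4925 -0.3761  0.1592] [ 0.08  0.55  0.72  1.73 -0.41  1.02  2.17] [ 0.5  0.2 -0.2] [ 0.02  0.03 -0.04] 0.04505463887167676 [[-0.942, 0.336, 0.003], [0.336, 0.942, -0.001], [-0.003, -0.0, -1.0]]
tool mm [113.8  46.6  -1.2]
side spacer 68 [ 0.4877 -0.3776  0.1121] 0.1168 [array([ 0.4885, -0.3761]), np.float64(0.0074)]
side spacer side 141 [ 0.4873 -0.379   0.0874] 0.1049 [array([ 0.4886, -0.3759]), np.float64(0.0076)]
side bore 402 [ 0.4862 -0.3789  0.0604] 0.0639 [array([ 0.4889, -0.3753]), np.float64(0.0287)]
side knob 62 [ 0.399  -0.2972  0.081 ] 0.0863 [array([ 0.3994, -0.2952]), np.float64(0.0084)]
wrist spacer 402 [ 0.4897 -0.3731  0.1127] 0.1155 [array([ 0.4909, -0.3734]), np.float64(0.0073)]
wrist spacer side 286 [ 0.4859 -0.3717  0.089 ] 0.1049 [array([ 0.4893, -0.3729]), np.float64(0.0068)]
wrist bore 2221 [ 0.4874 -0.3704  0.0587] 0.0639 [array([ 0.4908, -0.3718]), np.float64(0.0281)]
wrist knob 579 [ 0.4019 -0.2931  0.0806] 0.0843 [array([ 0.4023, -0.2927]), np.float64(0.0083)]
```

View pics/m5.png

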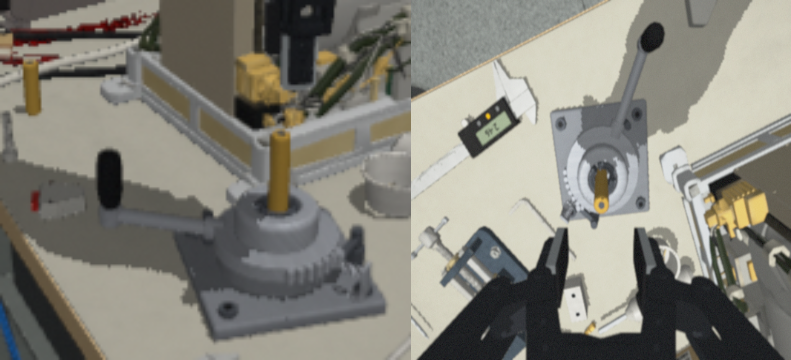

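Side crop: the spacer is upright and seated in the bore, top z≈0.115–0.117, with the lever at rest. Wrist crop: the same, and the fingers are clear. Now to the knob at about (0.4015,−0.295), with the jaws turned near-tangential.

Call:
apply_moves:
  moves:
    - {"slide":[12,5,0],"turn":[0,0,0],"hand":45}
    - {"slide":[22,9,0],"turn":[0,0,0],"hand":45}
    - {"slide":[25,10,0],"turn":[0,0,0],"hand":45}
    - {"slide":[25,10,0],"turn":[0,0,0],"hand":45}
    - {"slide":[20,8,0],"turn":[0,0,0],"hand":45}
    - {"slide":[9,4,0],"turn":[0,0,0],"hand":45}
    - {"slide":[0,0,0],"turn":[0,0,4],"hand":45}
    - {"slide":[0,0,0],"turn":[0,0,4],"hand":45}
    - {"slide":[0,0,0],"turn":[0,0,0],"hand":45}

```text
time_s: 9.8
ee_pos: [0.401, -0.2941, 0.1568]
tcp_rot: [0.239, 0.971, -0.0, -0.0]
contact_force: [-0.2, -1.1, 0.9]
finger_gap: 0.0447
```

```bash
python3 st.py 0.4015 -0.295 0.0485
python3 - <<'E'
from h import *
c=cam("wrist"); s=robot.sense(); p,d=snapshot("wrist"); P=cloud(c,d)
q=P[(np.hypot(P[...,0]-.401,P[...,1]+.294)<.025)&(P[...,2]>.074)&(P[...,2]<.092)&(d>0)]
print(len(q),q.mean(0),cv2.minEnclosingCircle(q[:,:2].astype(np.float32)) if len(q)>5 else 0)
q=P[(np.hypot(P[...,0]-.49,P[...,1]+.3745)<.02)&(P[...,2]>.105)&(P[...,2]<.125)&(d>0)]
print(len(q),q.mean(0),cv2.minEnclosingCircle(q[:,:2].astype(np.float32)) if len(q)>5 else 0)
E
```

```text
9.8 [ 0.401  -0.2941  0.1568] [-0.12  0.35  0.81  2.02 -0.33  0.9   1.96] [-0.2 -1.1  0.9] [-0.01 -0.02  0.03] 0.04471547505448602 [[-0.886, 0.464, -0.001], [0.464, 0.886, -0.0], [0.001, -0.001, -1.0]]
tool mm [ -0.9  -0.5 108.3]
395 [ 0.40025769 -0.29116135  0.0800349 ] ((0.4014367461204529, -0.29187121987342834), 0.008856319822371006)
133 [ 0.48601706 -0.37014237  0.10886217] ((0.4896864593029022, -0.3724062144756317), 0.006968299858272076)
```

Call:
apply_moves:
  moves:
    - {"slide":[-0.8,-0.4,15],"turn":[0,0,0],"hand":45}
    - {"slide":[0,0,25],"turn":[0,0,0],"hand":45}
    - {"slide":[0,0,25],"turn":[0,0,0],"hand":45}
    - {"slide":[0,0,25],"turn":[0,0,0],"hand":45}
    - {"slide":[0,0,14],"turn":[0,0,0],"hand":45}
    - {"slide":[0,0,4],"turn":[0,0,0],"hand":40}
    - {"slide":[0,0,0],"turn":[0,0,0],"hand":30}
    - {"slide":[0,0,0],"turn":[0,0,0],"hand":24}
    - {"slide":[0,0,0],"turn":[0,0,0],"hand":20}
  grip_force: 50

```text
time_s: 10.75
ee_pos: [0.4022, -0.2947, 0.0502]
tcp_rot: [0.239, 0.971, 0.0, 0.001]
contact_force: [1.3, 0.6, 0.7]
finger_gap: 0.0198
```

Call:
apply_moves:
  moves:
    - {"slide":[0,0,0],"turn":[0,0,0],"hand":17}
    - {"slide":[0,0,0],"turn":[0,0,0],"hand":12}
    - {"slide":[0,0,0],"turn":[0,0,0],"hand":12}
    - {"slide":[0,0,0],"turn":[0,0,0],"hand":12}
  grip_force: 50

```text
time_s: 11.15
ee_pos: [0.4027, -0.294, 0.0503]
tcp_rot: [0.238, 0.971, 0.001, 0.001]
contact_force: [2.3, 4.4, 5.8]
finger_gap: 0.0163
```

```bash
python3 st.py
```

```text
11.15 [ 0.4027 -0.294   0.0503] [ 0.02  0.52  0.67  2.1  -0.52  0.68  2.12] [2.3 4.4 5.8] [ 0.97 -0.37 -0.06] 0.01627638520049758 [[-0.886, 0.463, 0.002], [0.463, 0.886, 0.001], [-0.002, 0.002, -1.0]]
```

Knob gripped: gap 16.3 mm, and the TCP is 0.119 m from the bore axis. Now I follow the arc in steps up to the first notch.

Call:
apply_moves:
  moves:
    - {"slide":[1.1,-4.7,0],"turn":[0,0,0],"hand":12}
    - {"slide":[0.9,-4.7,0],"turn":[0,0,0],"hand":12}
    - {"slide":[0.7,-4.8,0],"turn":[0,0,0],"hand":12}
    - {"slide":[0.5,-4.8,0],"turn":[0,0,0],"hand":12}
    - {"slide":[0,0,0],"turn":[0,0,0],"hand":12}
    - {"slide":[0,0,0],"turn":[0,0,0],"hand":12}

```text
time_s: 11.75
ee_pos: [0.391, -0.3093, 0.0503]
tcp_rot: [0.238, 0.971, 0.001, 0.001]
contact_force: [2.4, 5.1, 6.4]
finger_gap: 0.0166
```

```bash
cat > lev.py <<'E'
from h import *
s=robot.sense(); e=s["ee_pos"]; v=e[:2]-np.array([.4905,-.3745]); th=np.arctan2(v[1],v[0])
print(s["time_s"],e.round(4),"r",np.hypot(*v).round(4),"phi",round(th-np.radians(138.0),3),"tangential push",round(float(s["contact_force"][:2]@[-np.sin(th),np.cos(th)]),1),s["contact_force"].round(1),s["ft_torque"].round(2),s["finger_gap"].round(4),s["joint_positions"].round(2))
E
python3 lev.py
```

```text
Traceback (most recent call last):
  File "lev.py", line 3, in <module>
    print(s["time_s"],e.round(4),"r",np.hypot(*v).round(4),"phi",round(th-np.radians(138.0),3),"tangential push",round(float(s["contact_force"][:2]@[-np.sin(th),np.cos(th)]),1),s["contact_force"].round(1),s["ft_torque"].round(2),s["finger_gap"].round(4),s["joint_positions"].round(2))
                                                                                                                                                                                                                                     ^^^^^^^^^^^^^^^^^^^^^
AttributeError: 'float' object has no attribute 'round'
```

Call:
apply_moves:
  moves:
    - {"slide":[0.3,-4.8,0],"turn":[0,0,0],"hand":12}
    - {"slide":[0.1,-4.8,0],"turn":[0,0,0],"hand":12}
    - {"slide":[-0.1,-4.8,0],"turn":[0,0,0],"hand":12}
    - {"slide":[-0.3,-4.8,0],"turn":[0,0,0],"hand":12}
    - {"slide":[0,0,0],"turn":[0,0,0],"hand":12}
    - {"slide":[0,0,0],"turn":[0,0,0],"hand":12}

```text
time_s: 12.35
ee_pos: [0.3821, -0.3263, 0.0502]
tcp_rot: [0.238, 0.971, 0.001, 0.001]
contact_force: [1.9, 4.0, 7.8]
finger_gap: 0.0164
```

```bash
sed -i 's/s\["finger_gap"\].round(4)/s["finger_gap"]/' lev.py; python3 lev.py
```

```text
12.35 [ 0.3821 -0.3263  0.0502] r 0.1187 phi 0.315 tangential push -4.4 [1.9 4.  7.8] [ 1.11 -0.37  0.03] 0.01635021597578597 [ 0.1   0.53  0.66  2.09 -0.52  0.69  2.2 ]
```

Call:
apply_moves:
  moves:
    - {"slide":[-0.5,-4.8,0],"turn":[0,0,0],"hand":12}
    - {"slide":[-0.7,-4.8,0],"turn":[0,0,0],"hand":12}
    - {"slide":[-0.9,-4.7,0],"turn":[0,0,0],"hand":12}
    - {"slide":[-1.1,-4.7,0],"turn":[0,0,0],"hand":12}
    - {"slide":[0,0,0],"turn":[0,0,0],"hand":12}
    - {"slide":[0,0,0],"turn":[0,0,0],"hand":12}

```text
time_s: 12.95
ee_pos: [0.3759, -0.3444, 0.0502]
tcp_rot: [0.238, 0.971, 0.001, 0.001]
contact_force: [1.8, 5.8, 7.9]
finger_gap: 0.0167
```

```bash
python3 lev.py
python3 - <<'E'
from h import *
c=cam("side"); p,d=snapshot("side"); P=cloud(c,d)
for lab,ctr,r,z0,z1 in(("top",(.49,-.3745),.02,.105,.125),("mid",(.49,-.3745),.015,.07,.09),("bore",(.49,-.3745),.04,.057,.064)):
    q=P[(np.hypot(P[...,0]-ctr[0],P[...,1]-ctr[1])<r)&(P[...,2]>z0)&(P[...,2]<z1)&(d>0)]
    if len(q)>5: print(lab,len(q),q.mean(0).round(4),q[:,2].max().round(4))
cv2.imwrite("pics/m6.png",cv2.resize(p[150:310,140:340],None,fx=3,fy=3,interpolation=cv2.INTER_CUBIC)[...,::-1])
E
```

```text
12.95 [ 0.3759 -0.3444  0.0502] r 0.1185 phi 0.476 tangential push -6.1 [1.8 5.8 7.9] [ 1.27 -0.21  0.02] 0.016679416686866302 [ 0.14  0.54  0.66  2.07 -0.52  0.7   2.23]
top 69 [ 0.4882 -0.3766  0.1122] 0.1167
mid 80 [ 0.4871 -0.377   0.0799] 0.09
bore 403 [ 0.4866 -0.3791  0.0602] 0.0636
```

View pics/m6.png

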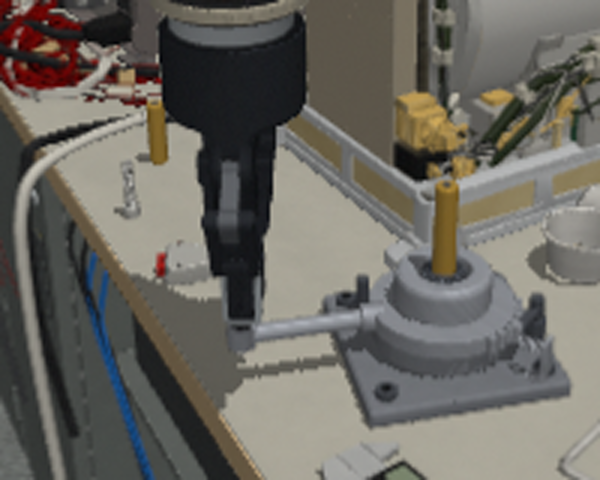

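The lever is at about 0.48 rad and the fingers hold the knob. The spacer stands upright in the bore (crop (445,230)), and the short spacer, screw, plug and pot are in place. One short hold to check stability, then I hand in.

Call:
apply_moves:
  moves:
    - {"slide":[0,0,0],"turn":[0,0,0],"hand":12}
    - {"slide":[0,0,0],"turn":[0,0,0],"hand":12}
    - {"slide":[0,0,0],"turn":[0,0,0],"hand":12}
    - {"slide":[0,0,0],"turn":[0,0,0],"hand":12}
    - {"slide":[0,0,0],"turn":[0,0,0],"hand":12}

```text
time_s: 13.5
ee_pos: [0.3759, -0.3443, 0.0503]
tcp_rot: [0.238, 0.971, 0.001, 0.001]
contact_force: [1.5, 6.7, 7.3]
finger_gap: 0.0162
```

```bash
python3 lev.py; python3 -c "
from workcell import finish_job; print(finish_job())"
```

```text
13.5 [ 0.3759 -0.3443  0.0503] r 0.1185 phi 0.476 tangential push -6.9 [1.5 6.7 7.3] [ 1.28 -0.23 -0.01] 0.016206611505456117 [ 0.14  0.54  0.66  2.07 -0.52  0.7   2.23]
the job is handed in; nothing more can be done
None
```

The long spacer is standing in the collet bore, fully down and released. The lever is held at the third click with the fingers still on its knob. I handed the job in at 13.5 s; it reports no verdict.

**Last checks:**
- **Lever:** the finger position puts it at about 0.48 rad, in the third notch. It did not move over a 0.5 s hold, and the lever pushes back on the fingers with about 7 N.
- **Spacer:** it met the bore floor with about 12 N and its foot at 40 mm. The side view at the third click shows it upright with its top near 115–117 mm.
- **Other parts:** the short spacer, screw, plug and pot look unmoved in that last side view. The driver was outside that crop, and I did not check it separately.

**Not measured directly:** I had no reading of the lever joint or of the jaws' grip on the spacer; both are inferred from the lever position. Separate wrist-camera measurements of the same part differed by 2–5 mm, so I relied on offsets measured within a single picture. Those agreed within about 1 mm before the grasp. With the spacer held above the bore, the side and wrist views differed by about 2 mm, so I averaged them.

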